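# Flip the stock tags of the cell carriers

## Task

Set the row of flip tags in front of the solar-cell carriers: with a fingertip, gently push over each tag that is wrong, so that only the carriers with a cell in every slot have their tag leaning towards them with the round disc showing, and the tag of any carrier with empty slots leans towards the robot with the bar showing. Push only, do not pinch the tags; do not touch the carriers, and leave the other things on the table where they are.

Things in the scene. Friction and masses are not known exactly. Their poses are not given: they have to be found in the camera images.
- board: flat aluminium strip fixed to the table, 70 x 500 x 12 mm (x, y, z), origin at the centre of its underside on the table; its x axis points from the tags to the carriers (away from the robot), its y axis runs along the row. Four tag bases sit on it, centred across it, 120 mm apart
- base1: dark steel base of a flip tag, 34 x 66 mm, fixed on the strip at any of the four places; origin at the centre of its underside, 12 mm above the table; x towards the carriers, y along the row. The tag's hinge runs along y, 16 mm above this origin (28 mm above the table); cheeks at y = +-30 mm rise 22 mm. The tag: white plate 55 mm wide, 4 mm thick, free edge 50 mm from the hinge, 40 g
- tag1 (a joint): lean of the tag on base1, rad: 0 upright (edge 78 mm above the table); +0.75 on its stop leaning to the carriers, black disc on its upper face; -0.75 on its stop leaning to the robot, black bar on its upper face. At a stop its edge is 65 mm above the table, 34 mm from the hinge line. It turns freely (under 1 N at the edge) and once past upright falls by itself to the other stop
- base2: dark steel base of a flip tag, 34 x 66 mm, fixed on the strip at any of the four places; origin at the centre of its underside, 12 mm above the table; x towards the carriers, y along the row. The tag's hinge runs along y, 16 mm above this origin (28 mm above the table); cheeks at y = +-30 mm rise 22 mm. The tag: white plate 55 mm wide, 4 mm thick, free edge 50 mm from the hinge, 40 g
- tag2 (a joint): lean of the tag on base2, rad: 0 upright (edge 78 mm above the table); +0.75 on its stop leaning to the carriers, black disc on its upper face; -0.75 on its stop leaning to the robot, black bar on its upper face. At a stop its edge is 65 mm above the table, 34 mm from the hinge line. It turns freely (under 1 N at the edge) and once past upright falls by itself to the other stop
- base3: dark steel base of a flip tag, 34 x 66 mm, fixed on the strip at any of the four places; origin at the centre of its underside, 12 mm above the table; x towards the carriers, y along the row. The tag's hinge runs along y, 16 mm above this origin (28 mm above the table); cheeks at y = +-30 mm rise 22 mm. The tag: white plate 55 mm wide, 4 mm thick, free edge 50 mm from the hinge, 40 g
- tag3 (a joint): lean of the tag on base3, rad: 0 upright (edge 78 mm above the table); +0.75 on its stop leaning to the carriers, black disc on its upper face; -0.75 on its stop leaning to the robot, black bar on its upper face. At a stop its edge is 65 mm above the table, 34 mm from the hinge line. It turns freely (under 1 N at the edge) and once past upright falls by itself to the other stop
- base4: dark steel base of a flip tag, 34 x 66 mm, fixed on the strip at any of the four places; origin at the centre of its underside, 12 mm above the table; x towards the carriers, y along the row. The tag's hinge runs along y, 16 mm above this origin (28 mm above the table); cheeks at y = +-30 mm rise 22 mm. The tag: white plate 55 mm wide, 4 mm thick, free edge 50 mm from the hinge, 40 g
- tag4 (a joint): lean of the tag on base4, rad: 0 upright (edge 78 mm above the table); +0.75 on its stop leaning to the carriers, black disc on its upper face; -0.75 on its stop leaning to the robot, black bar on its upper face. At a stop its edge is 65 mm above the table, 34 mm from the hinge line. It turns freely (under 1 N at the edge) and once past upright falls by itself to the other stop
- carrier1: green slotted carrier, 92 x 104 mm, walls 45 mm high with teeth, fixed on the table; cells (dark blue, upright) reach 57 mm above the table; full: a cell in every one of its 8 slots. Origin: centre of its underside, about 165 mm beyond the hinge line. Belongs to the tag straight in front of it (same y along the strip within 10 mm). Near wall at least 105 mm beyond the hinge line. Its place in the row varies
- carrier2: green slotted carrier, 92 x 104 mm, walls 45 mm high with teeth, fixed on the table; cells (dark blue, upright) reach 57 mm above the table; full: a cell in every one of its 8 slots. Origin: centre of its underside, about 165 mm beyond the hinge line. Belongs to the tag straight in front of it (same y along the strip within 10 mm). Near wall at least 105 mm beyond the hinge line. Its place in the row varies
- carrier3: green slotted carrier, 92 x 104 mm, walls 45 mm high with teeth, fixed on the table; cells (dark blue, upright) reach 57 mm above the table; NOT full: cells in 4 of its 8 slots, the half towards its +y side empty. Origin: centre of its underside, about 165 mm beyond the hinge line. Belongs to the tag straight in front of it (same y along the strip within 10 mm). Near wall at least 105 mm beyond the hinge line. Its place in the row varies
- carrier4: green slotted carrier, 92 x 104 mm, walls 45 mm high with teeth, fixed on the table; cells (dark blue, upright) reach 57 mm above the table; full: a cell in every one of its 8 slots. Origin: centre of its underside, about 165 mm beyond the hinge line. Belongs to the tag straight in front of it (same y along the strip within 10 mm). Near wall at least 105 mm beyond the hinge line. Its place in the row varies
- loupe: bystander: small black loupe, 24 mm across, 34 mm high, standing on the table between the strip and the carriers, midway between two tags; origin at its underside; loose, must stay where it is
- weight: bystander: brass weight, 22 mm across, 26 mm high, standing on the table between the strip and the carriers, midway between two tags; origin at its underside; loose, must stay where it is
- tape: bystander: yellow tape roll, 72 mm across, 19 mm high, lying on the table on the robot's side of the strip; origin at its underside; loose, must stay where it is
- eraser: bystander: black rubber block, 45 x 22 x 14 mm, lying on the table on the robot's side of the strip; origin at its underside; loose, must stay where it is
- solvent: bystander: bottle, 48 mm across, 130 mm high, standing off the left end of the strip; origin at its underside; loose, must stay where it is
- swabs: bystander: jar, 52 mm across, 60 mm high, standing off the right end of the strip; origin at its underside; loose, must stay where it is
- driver: bystander: screwdriver, 150 mm long, lying off the right end of the strip, nearer the robot; origin at its underside; loose, must stay where it is
There are look-alikes about, which are no part of the job. Leave any orange or pink look-alike of the carrier3 alone.

How it is judged:
By the outcome, as a careful person would: the job done as asked, in the order asked, and still so for the second after the job is handed in, with the robot touching nothing.
It also fails if it takes over 58 s, if anything falls off the work surface, if the arm or the gripper's body presses on something with over 40 N, if the wrist force passes 120 N, or if a joint passes its speed limit or range.

## Robot

A 6-joint arm with a two-finger parallel gripper is mounted at the origin on the work surface. World frame = base frame: x ahead of the robot, y to its left, z up, the work surface at z = 0. Lengths are in m, angles in degrees, forces in N, time in s.
With the tool pointing down it reaches from about 0.325 to 0.75 m from the base axis. Payload 7.6 kg.
Tool frame: the origin (TCP) lies at the very end of the fingers, on their centre line; the grasp point (between the pads) lies 19 mm behind it; z points along the fingers, y is the line along which they close (so a half turn about z gives the same grasp; the last joint's range is limited). The gripper opens to 85 mm and grips with 20 to 120 N. Pads are 22 mm wide; open, the fingers measure 114 mm over their backs; the gripper's body (76 mm by 85 mm) begins 54 mm behind the grasp point. The pads swing forward as they close: fully open they stand 13 mm farther back than shut.
Start: joints at [65.586, 2.991, 80.254, -0, 96.75, -4.028], TCP at [0.183, 0.492, 0.231] pointing down, gripper open.
Joint ranges: [-166.34, 166.34], [-52.06, 124.39], [6.96, 135.62], [-60.46, 240.46], [14.63, 156.25], [-167.68, 167.68]. Speed limits (degrees/s): [147.25, 147.25, 172.46, 180, 180, 180].

## Interface

Orientations are given as [roll, pitch, yaw] about the fixed x, y, z axes, in that order (R = Rz(yaw) Ry(pitch) Rx(roll)).
In Python, from workcell import arm gives the robot as it stands.
- The arm moves only by the shell command python3 -m jog 'ROWS' [OPENING] [FORCE]. ROWS is a JSON object of lists of equal length, an entry for each row: "slide": the shift along the tool's x, y, z in units of 60 mm (1.0 is 60 mm), a list of three; "roll": the turn about the tool's z in units of 6 degrees (1.0 is 6 degrees). In form: {"slide": [[dx, dy, dz], ...], "roll": [roll, ...]}. A call has 1 to 10 rows; each row shifts and turns the commanded pose from where the row before left it, along the tool's axes as they then stand; what a row does not reach is not made up. A row lasts 1/8 s, in which the tool goes at most 62.5 mm and 10.7 degrees, less where a joint would pass 70% of its speed; a pose out of reach is approached as far as the arm can. A call is refused whole if a number of a shift passes 1 or a number of a turn 1, either way. A call with a gripper value outside its range is refused whole. OPENING is the opening, from 0 (shut) to 1 (fully open), set as the call begins (- or left out, the last holds). The fingers move at their own pace and stop on an object; FORCE is the grip in N (left out, the last holds). Time passes only in rows, so rows that do not move let the fingers close. It gives the time, the measured TCP pose, the force, the opening and the grip force at its end, in the units of the state.
- arm.state(): the state, without advancing time (a new reading comes with each control period).
- arm.camera(name): name is "scene" or "top" or "wrist"; returns a dict with "frame" (480x640x3 uint8, red, green, blue), "range_z" (480x640 float32, m along the optical axis (not along the pixel's ray), 0 where there is no reading), "intrinsics" (3x3 intrinsics, pixels), "rvec" (rotation vector, rad) and "tvec" (3), from world to camera coordinates, as OpenCV has them. Camera axes: x right, y down, z forward; pixel columns grow to the right and rows downward; lengths in m; the calibration is good to about 2 mm. A picture is of the moment at which its call begins.
- arm.finish_job(): hands the job in; it is judged then, once.
The state is a dict: "time": time; "joint_positions": joint angles; "dq": joint speeds; "effort": joint torques, N m; "tcp_pos": TCP position; "tool_rot": TCP orientation; "ft_force": force on the tool from outside, world axes, zero at the start; "ft_torque": the same for the moment, N m; "gripper_width": opening from 0.0 (shut) to 1.0 (fully open); "gripper_force": force on a finger pad.
Only numpy, scipy, OpenCV 4.12 (cv2) and the standard library are available. Lean on these libraries where they do the work, as an engineer would, in place of code of your own. Each camera call takes 0.05 s, during which the arm holds its last target. There are 200 camera calls.

## Working session

There is one attempt and no reset: what is moved stays moved. The work goes in short steps, Python scripts to look and compute and a shell command to move; the robot and the scene stay as the last step left them, time stands still between calls to the robot, and variables do not carry over. Pictures are saved under pics/ and viewed, at most 10 in all, crops included, and the job is handed in when it is done.

```bash
mkdir -p pics; cat > h.py <<'E'
import numpy as np, cv2
from workcell import arm
def snap(n,f):
    c=arm.camera(n); cv2.imwrite(f'pics/{f}.png',c['frame'][:,:,::-1]); np.savez(f'pics/{f}.npz',**c); return c
def world(c,u,v):
    z=float(c['range_z'][int(v),int(u)]); K=c['intrinsics']; R=cv2.Rodrigues(c['rvec'])[0]
    p=np.array([(u-K[0,2])/K[0,0]*z,(v-K[1,2])/K[1,1]*z,z]); return R.T@(p-np.ravel(c['tvec']))
E
python3 - <<'E'
from h import *
for n in('top','scene'):
    c=snap(n,n+'0')
s=arm.state();print({k:np.round(s[k],3) for k in('time','tcp_pos','tool_rot','ft_force','gripper_width')})
E
```

```text
{'time': np.float64(0.1), 'tcp_pos': array([0.183, 0.492, 0.231]), 'tool_rot': array([-1.79921e+02, -4.00000e-03,  1.59613e+02]), 'ft_force': array([ 0.266, -0.708, -0.173]), 'gripper_width': np.float64(0.997)}
```

View pics/top0.png

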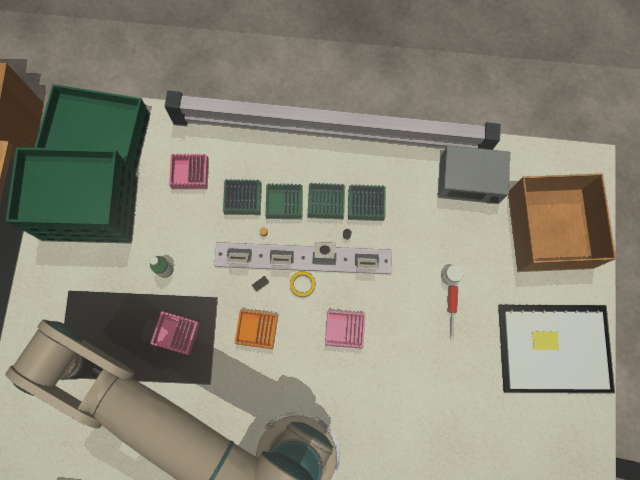

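View pics/scene0.png

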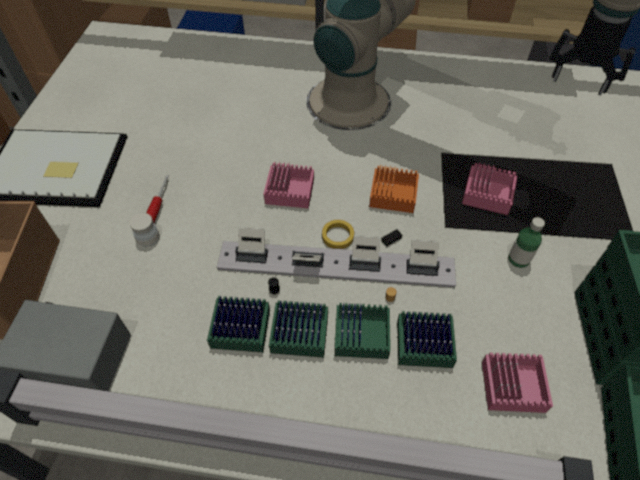

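Four green carriers sit in the top view at (242,197), (284,201), (326,201) and (367,203). Their tags are at (238,255), (282,258), (324,250) and (367,261). The (284,201) carrier looks half empty. I'll check it in an enlarged crop.

```bash
python3 - <<'E'
from h import *
im=cv2.imread('pics/top0.png')[170:300,205:405]
a=cv2.resize(im,None,fx=4,fy=4,interpolation=cv2.INTER_CUBIC)
cv2.imwrite('pics/topcrop.png',a)
c=np.load('pics/top0.npz')
for n,u,v in [('stripL',220,252),('stripR',387,265),('tag1',238,257),('tag2',282,260),('tag3',324,250),('tag4',367,263),('gap12',260,257),('gap34',346,263),('weight',264,232),('loupe',347,234),('c1',242,197),('c2',284,201),('c3',326,201),('c4',367,203),('tape',293,290),('eraser',261,284),('table',300,320)]:
    print(n,np.round(world(c,u,v),3))
E
```

```text
stripL [0.529 0.275 0.012]
stripR [ 0.543 -0.199  0.008]
tag1 [0.513 0.218 0.047]
tag2 [0.518 0.096 0.044]
tag3 [ 0.557 -0.017  0.051]
tag4 [ 0.534 -0.14   0.048]
gap12 [0.528 0.161 0.008]
gap34 [ 0.536 -0.083  0.01 ]
weight [0.597 0.157 0.025]
loupe [ 0.614 -0.077  0.034]
c1 [ 0.702  0.236 -0.001]
c2 [0.702 0.113 0.   ]
c3 [ 0.712 -0.008  0.009]
c4 [ 0.721 -0.128  0.002]
tape [0.442 0.057 0.014]
eraser [0.45  0.148 0.014]
table [ 0.363  0.029 -0.004]
```

View pics/topcrop.png

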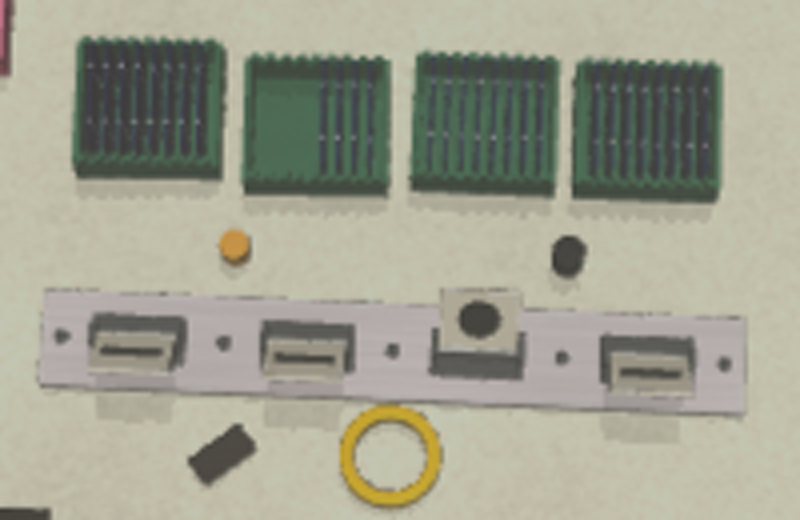

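The crop confirms it. Carriers 1, 3 and 4 from the left are full, and the second at crop (317,125) has its left half empty. The pink and orange boxes are look-alikes and stay alone. The tags show bar, bar, disc, bar, so the leftmost tag at (135,350) and the rightmost at (650,372) must be pushed over towards the carriers. Next I'll fit the strip.

```bash
cat >> h.py <<'E'
def ray(c,u,v,z):
    K=c['intrinsics'];R=cv2.Rodrigues(c['rvec'])[0];o=-R.T@np.ravel(c['tvec'])
    d=R.T@np.linalg.inv(K)@[u,v,1];return o+d*(z-o[2])/d[2]
E
python3 - <<'E'
from h import *
c=np.load('pics/top0.npz')
P=[ray(c,205+a/4-.375,170+b/4-.375,.012) for a,b in[(43,289),(38,385),(745,318),(746,413)]]
print(np.round(P,4), 'len',np.linalg.norm(P[0]-P[2]),np.linalg.norm(P[1]-P[3]),'w',np.linalg.norm(P[0]-P[1]))
m=np.mean(P,0); y=(P[0]+P[1]-P[2]-P[3])[:2]; y/=np.linalg.norm(y); x=np.array([y[1],-y[0]])
print('centre',m,'yaw',np.degrees(np.arctan2(x[1],x[0])))
T=np.array([.183,.492])
for k in(1.5,.5,-.5,-1.5):
    h=m[:2]+y*k*.12; print('hinge',k,h.round(4))
# edges of tags at z=.065
for a,b in[(88,369),(175,371),(610,390),(694,392)]:
    q=ray(c,205+a/4-.375,170+b/4-.375,.065)[:2]-m[:2]; print('edge strip xy',(q@x).round(4),(q@y).round(4))
for n,k in(('L',1.5),('R',-1.5)):
    print(n,'start (80mm short)',(m[:2]+y*k*.12-.08*x).round(4))
E
```

```text
[[ 0.5571  0.2924  0.012 ]
 [ 0.4877  0.2862  0.012 ]
 [ 0.5889 -0.2062  0.012 ]
 [ 0.5205 -0.2123  0.012 ]] len 0.4995898494240672 0.4995151099734701 w 0.06968382234855265
centre [0.53851469 0.04001129 0.012     ] yaw 3.7091479907340843
hinge 1.5 [0.5269 0.2196]
hinge 0.5 [0.5346 0.0999]
hinge -0.5 [ 0.5424 -0.0199]
hinge -1.5 [ 0.5502 -0.1396]
edge strip xy -0.0327 0.2067
edge strip xy -0.0316 0.1472
edge strip xy -0.0326 -0.1507
edge strip xy -0.0316 -0.2081
L start (80mm short) [0.447  0.2145]
R start (80mm short) [ 0.4703 -0.1448]
```

The fit matches the given sizes (499.5 × 69.7 mm, tag edges 32 mm to the robot's side). I'll shut the gripper, then turn the tool so its −x points along the push.

```bash
python3 -m jog '{"slide": [[0,0,0],[0,0,0],[0,0,0],[0,0,0],[0,0,0]], "roll": [-1,-1,-1,-1,0]}' 0 20
```

```text
time: 0.72
tcp_pos: [0.1828, 0.492, 0.2309]
tool_rot: [-180.0, -0.0, -176.4]
ft_force: [-0.4, 0.7, 0.5]
gripper_width: 0.002
gripper_force: 0.0
```

```bash
python3 -m jog '{"slide": [[-0.58,-0.7,0],[-0.58,-0.7,0],[-0.58,-0.7,0],[-0.58,-0.7,0],[-0.58,-0.7,0],[-0.58,-0.7,0],[-0.58,-0.7,0],[0,0,0],[0,0,0]], "roll": [0,0,0,0,0,0,0,0,0]}'
```

```text
time: 1.85
tcp_pos: [0.4443, 0.2142, 0.2311]
tool_rot: [180.0, -0.0, -176.5]
ft_force: [-0.1, -0.0, -0.2]
gripper_width: -0.002
gripper_force: 0.0
```

```bash
python3 -m jog '{"slide": [[0,0,0.75],[0,0,0.75],[0,0,0.75],[0,0,0.5],[0,0,0.25],[0,0,0],[0,0,0]], "roll": [0,0,0,0,0,0,0]}'; python3 - <<'E'
from h import *
snap('wrist','w1')
E
```

```text
time: 2.72
tcp_pos: [0.4453, 0.2147, 0.0529]
tool_rot: [179.9, 0.1, -176.4]
ft_force: [-0.0, -0.4, 1.2]
gripper_width: 0.003
gripper_force: 0.0
```

View pics/w1.png

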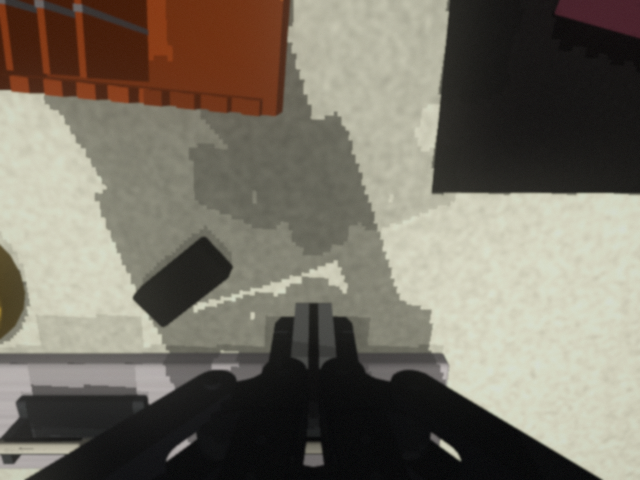

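The wrist view looks back at the robot's side. The shut fingers at (313,310) are lined up with the leftmost tag, and the eraser at (183,280) is clear. Next is a gentle push.

```bash
python3 -m jog '{"slide": [[-0.2,0,0],[-0.2,0,0],[-0.1,0,0],[-0.1,0,0],[-0.1,0,0],[-0.1,0,0],[-0.1,0,0],[-0.1,0,0],[-0.1,0,0],[-0.1,0,0]], "roll": [0,0,0,0,0,0,0,0,0,0]}'; python3 -m jog '{"slide": [[-0.1,0,0],[-0.1,0,0],[0,0,0],[0,0,0]], "roll": [0,0,0,0]}'
```

```text
time: 4.03
tcp_pos: [0.5168, 0.2187, 0.0513]
tool_rot: [180.0, 0.0, -176.4]
ft_force: [0.1, 0.5, -0.3]
gripper_width: -0.002
gripper_force: 0.1
time: 4.53
tcp_pos: [0.5283, 0.2194, 0.0512]
tool_rot: [180.0, -0.0, -176.4]
ft_force: [0.7, -0.4, -0.2]
gripper_width: 0.005
gripper_force: 0.0
```

```bash
python3 -m jog '{"slide": [[0.3,0,0],[0.6,0,0],[0.5,0,0],[0,0,-0.8],[0,0,-0.8],[0,0,0]], "roll": [0,0,0,0,0,0]}'; python3 - <<'E'
from h import *
c=snap('scene','s1'); cv2.imwrite('pics/s1c.png',cv2.resize(c['frame'][200:380,180:500,::-1],None,fx=2.5,fy=2.5,interpolation=cv2.INTER_CUBIC))
E
```

```text
time: 5.28
tcp_pos: [0.4463, 0.2149, 0.152]
tool_rot: [179.8, 0.5, -176.4]
ft_force: [0.5, 0.4, 0.2]
gripper_width: 0.001
gripper_force: 0.0
```

View pics/s1c.png

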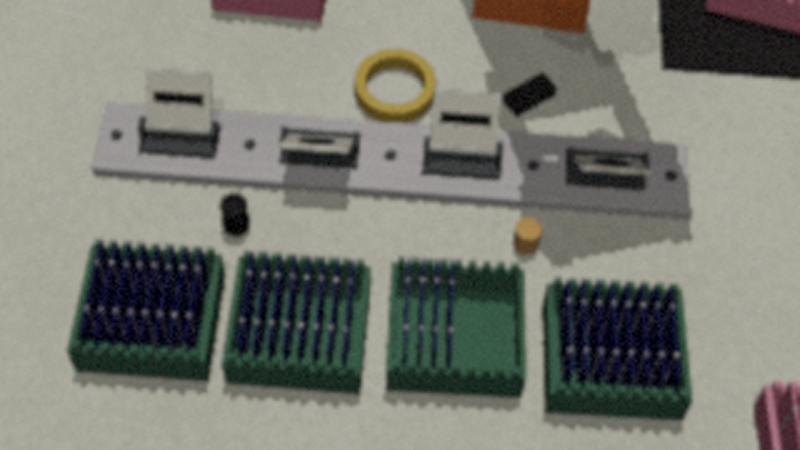

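The first tag at crop (608,160) now leans towards its carrier, and everything else is in place. I'll move along the strip to the last tag, 360 mm.

```bash
python3 -m jog '{"slide": [[0,-0.75,0],[0,-0.75,0],[0,-0.75,0],[0,-0.75,0],[0,-0.75,0],[0,-0.75,0],[0,-0.75,0],[0,-0.75,0],[0,0,0],[0,0,0]], "roll": [0,0,0,0,0,0,0,0,0,0]}'
```

```text
time: 6.58
tcp_pos: [0.4666, -0.1447, 0.146]
tool_rot: [179.9, -0.1, -176.4]
ft_force: [-0.6, 1.3, -0.1]
gripper_width: -0.001
gripper_force: 0.0
```

```bash
python3 -m jog '{"slide": [[0,0,0.6],[0,0,0.6],[0,0,0.4],[0,0,0],[0,0,0]], "roll": [0,0,0,0,0]}'
```

```text
time: 7.2
tcp_pos: [0.4678, -0.1447, 0.0524]
tool_rot: [-180.0, 0.1, -176.3]
ft_force: [-0.0, -0.3, 0.3]
gripper_width: -0.004
gripper_force: 0.0
```

```bash
python3 -m jog '{"slide": [[-0.2,0,0],[-0.2,0,0],[-0.1,0,0],[-0.1,0,0],[-0.1,0,0],[-0.1,0,0],[-0.1,0,0],[-0.1,0,0],[-0.1,0,0],[-0.1,0,0]], "roll": [0,0,0,0,0,0,0,0,0,0]}'; python3 -m jog '{"slide": [[-0.1,0,0],[-0.1,0,0],[0,0,0],[0,0,0]], "roll": [0,0,0,0]}'; python3 -m jog '{"slide": [[0.3,0,0],[0.6,0,0],[0.6,0,0],[0,0,-0.8],[0,0,-0.8],[0,0,0],[0,0,0]], "roll": [0,0,0,0,0,0,0]}'; python3 - <<'E'
from h import *
c=snap('scene','s2'); cv2.imwrite('pics/s2c.png',cv2.resize(c['frame'][120:380,130:560,::-1],None,fx=1.8,fy=1.8,interpolation=cv2.INTER_CUBIC))
E
```

```text
time: 8.45
tcp_pos: [0.5395, -0.1406, 0.0513]
tool_rot: [180.0, 0.0, -176.4]
ft_force: [-0.1, 0.3, -0.8]
gripper_width: 0.0
gripper_force: 0.1
time: 8.95
tcp_pos: [0.5509, -0.1399, 0.0512]
tool_rot: [180.0, -0.0, -176.4]
ft_force: [0.3, -0.4, 0.5]
gripper_width: -0.003
gripper_force: 0.0
time: 9.82
tcp_pos: [0.4609, -0.1455, 0.1467]
tool_rot: [180.0, -0.0, -176.4]
ft_force: [-0.9, -0.1, 0.4]
gripper_width: 0.0
gripper_force: 0.0
```

View pics/s2c.png

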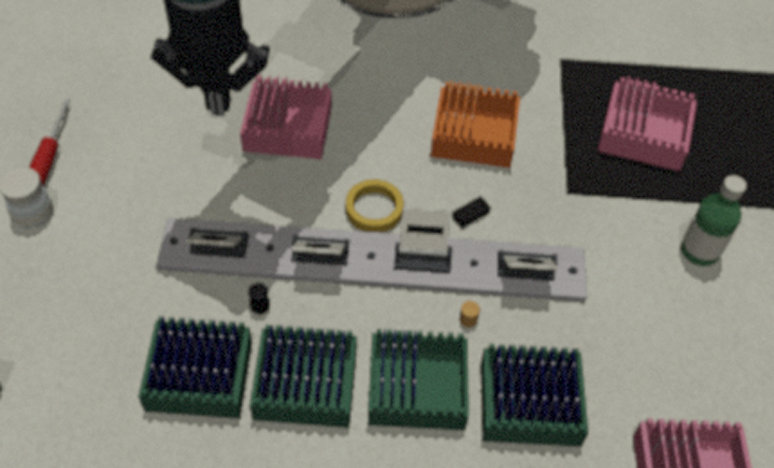

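Three tags, at (218,240), (320,248) and (528,262), lean towards the full carriers. The one at (425,238) shows its bar in front of the half-empty carrier. The loose items stand where they were and the gripper is clear, so I'm handing in.

```bash
python3 -c "
from workcell import arm
print(arm.finish_job())"
```

```text
the job is handed in; nothing more can be done
None
```

I pushed over the two wrong tags (leftmost and rightmost), so the three full carriers now show the disc and the half-empty one shows the bar. Nothing else was moved, and the job was handed in after about 10 s of robot time.

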